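# Load the stone tumbler and hold its belt tensioner back

### The arm

A 6-joint arm with a two-finger parallel gripper is mounted at the origin on the work surface. World frame = base frame: x ahead of the robot, y to its left, z up, the work surface at z = 0. Lengths are in m, angles in rad, forces in N, time in s.
With the tool pointing down it reaches from about 0.325 to 0.875 m from the base axis. Payload 4.4 kg.
Tool frame: the origin (TCP) lies midway between the tips of the shut fingers; the grasp point (between the pads) lies 19 mm behind it (arm.pinch_z is the distance from the TCP to the grasp point, in m); z points along the fingers, y is the line along which they close (so a half turn about z gives the same grasp; the last joint's range is limited). The gripper opens to 85 mm and grips with 20 to 120 N. Pads are 22 mm wide; open, the fingers measure 114 mm over their backs; the gripper's body (76 mm by 85 mm) begins 54 mm behind the grasp point. The pads swing forward as they close: fully open they stand 13 mm farther back than shut.
Start: joints at [1.137, 0.207, 1.542, -0, 1.393, -0.15], TCP at [0.16, 0.552, 0.231] pointing down, gripper open.
Joint ranges: [-2.73, 2.73], [-0.86, 2.22], [0.23, 2.46], [-1.11, 4.25], [0.08, 2.63], [-2.82, 2.82]. Speed limits (rad/s): [2.79, 2.79, 3.14, 3.14, 3.14, 3.14].

### API

Orientations are given as a 3x3 rotation matrix whose columns are the frame's x, y, z axes.
In Python, from station import readout, vision, arm gives the robot as it stands.
- The arm moves only by the tool carry_out, never from a script. Its argument "commands" is one flat list of numbers, 7 for each row, row after row: the turn, a rotation vector about the tool's x, y, z in degrees, then the shift along the tool's x, y, z in units of 30 mm (1.0 is 30 mm), then the finger opening in mm, from 0 to 85.4. A call has 1 to 5 rows; each row is the pose to reach, as a shift and turn from the pose commanded when the call began, along the tool's axes at that moment; what a row does not reach only later rows make up. A row lasts 1/10 s, in which the tool goes at most 50 mm and 8.59 degrees, less where a joint would pass 70% of its speed; a pose out of reach is approached as far as the arm can. A call with a gripper value outside its range is refused whole. The fingers move at their own pace and stop on an object; "grip_force" is the grip in N (left out, the last holds). Time passes only in rows, so rows that repeat a pose let the fingers close. It gives the time, the measured TCP pose, the force, the opening and the grip force at its end, in the units of the state.
- readout.state(): the state, without advancing time (a new reading comes with each control period).
- vision.camera(name): name is "side" or "top" or "wrist"; returns a dict with "frame" (384x512x3 uint8, blue, green, red), "fx", "fy", "cx", "cy" (pixels), "view" (4x4, takes a point from world to camera coordinates). Camera axes: x right, y down, z forward; pixel columns grow to the right and rows downward; lengths in m; the calibration is good to about 2 mm. A picture is of the moment at which its call begins. There is no depth.
- arm.finish_job(): hands the job in; it is judged then, once.
The state is a dict: "clock": time; "joint_positions": joint angles; "joint_vel": joint speeds; "effort": joint torques, N m; "eef_pos": TCP position; "orientation": TCP orientation; "wrist_force": force on the tool from outside, world axes, zero at the start; "moment": the same for the moment, N m; "width": opening from 0.0 (shut) to 1.0 (fully open); "grip_force": force on a finger pad.
Only numpy, scipy, OpenCV 4.12 (cv2) and the standard library are available. Lean on these libraries where they do the work, as an engineer would, in place of code of your own. Each camera call takes 0.05 s, during which the arm holds its last target. There are 200 camera calls.

### The job

Get the stone tumbler ready for its belt: pick up the hand tray by its upright grip, tip it over the tumbler's tub so that all five stones slide off the open lip into the tub, and set the empty tray down flat on the bench top and let go of it. Then push the upright tab of the sprung tensioner arm back, away from you, past its ratchet click and keep it there: it springs back if let go, so finish while still pushing and holding it compressed. Leave everything else on the bench where it is.

Things in the scene. Friction and masses are not known exactly. Their poses are not given: they have to be found in the camera images.
- tray: shallow aluminium hand tray on the robot's right, 150 long (its x) x 110 wide (y), floor 4 mm thick, walls 22 mm high, 4 thick on three sides; the +x end is the open lip, roughly towards the tumbler. Near the -x end is an upright wooden grip plate, 12 mm thick (x), 60 wide (y), middle at x = -58, top 68 mm up. 0.22 kg empty. Origin: centre of underside, z up. Stones slide from some 20 deg of tilt
- tray_lip (a point): middle of the tray's open lip, on the top of its floor (tray x = +75 mm, z = 4 mm), axes as the tray's
- tray_grip (a point): point in the middle of the tray's wooden grip plate, 52 mm above the tray's underside and 16 mm below the plate's top: the place to pinch it, fingers closing along the tray's x; axes as the tray's
- stone0: loose dark-grey stone cube-like chip, 24 x 24 x 20 mm (20 high as it lies), 31 g; origin at its centre. One of the five that lie on the tray at the start; they are alike
- stone1: loose dark-grey stone cube-like chip, 24 x 24 x 20 mm (20 high as it lies), 31 g; origin at its centre. One of the five that lie on the tray at the start; they are alike
- stone2: loose dark-grey stone cube-like chip, 24 x 24 x 20 mm (20 high as it lies), 31 g; origin at its centre. One of the five that lie on the tray at the start; they are alike
- stone3: loose dark-grey stone cube-like chip, 24 x 24 x 20 mm (20 high as it lies), 31 g; origin at its centre. One of the five that lie on the tray at the start; they are alike
- stone4: loose dark-grey stone cube-like chip, 24 x 24 x 20 mm (20 high as it lies), 31 g; origin at its centre. One of the five that lie on the tray at the start; they are alike
- tub_in (a point): centre of the inner floor of the tumbler's fixed tub: an open square steel tub, 170 x 170 mm inside, walls 5 mm, rim 80 mm above this point (115 above the bench). Axes are the tumbler's: z up, +y from the tub to the belt deck on its other half, +x away from the robot. Its fixed base plate is 220 (x) x 450 (y) mm, 20 mm thick, -y edge 90 mm from this point
- tensioner (a joint): angle (rad) of the tensioner, a sprung flat steel arm on the belt deck turning in the horizontal plane: 0 at rest, grows as its free end is pushed away from the robot. Its nose meets the sprung pawl at about 0.32; the pawl has snapped home behind it at 0.44 (the click); held past the click means over 0.45; hard stop 0.62. The pawl does not lock: let go and the arm springs back to 0
- pivot (a point): the arm's vertical pivot axis, at the height of the push_face point; fixed on the tumbler, axes turn with the arm (y along the arm). The push_face point lies 120 mm along y and 4 mm towards -x from here. 68 mm out along the arm is a black idler roller, 34 mm across, top 69 mm above the bench
- push_face (a point): middle of the robot-side face of the upright steel tab near the arm's free end, 85 mm above the bench; moves with the arm. Axes: y outwards along the arm, +x the way to push, z up. Tab 8 mm thick (x), 36 wide (y), top 105 mm above the bench. Pushing here takes 5 N at rest, about 12 N when compressed, up to about 14 N going into the click. A pawl beyond the arm's end is under 55 mm high
- hammer: mason's hammer lying on the bench beyond the tumbler; bystander, origin at the underside
- wrench: small wrench 120 mm long lying on the tumbler's base plate, on the robot's side of the tensioner; bystander
- chisel: steel chisel 165 mm long lying on the robot's side of the tray; bystander
- jar: closed jar 68 mm across, 100 mm high, beyond the tray to the right; bystander
- mug: white mug 80 mm across, 90 mm high, near the tumbler on the robot's left; bystander
- rod_a: stone rod 240 x 22 x 22 mm lying beyond the tumbler; bystander
- rod_b: stone rod 220 x 22 x 22 mm lying next to the other one; bystander
Things that resemble listed ones, but are neither listed nor needed, are in the scene too. What is shaped like the stone3 but purple or red is not meant.

How it is judged:
By the outcome, as a careful person would: the job done as asked, in the order asked, and still so for the second after the job is handed in, while the arm keeps its last pose, push and grip.
It also fails if it takes over 64 s, if anything falls off the work surface, if the arm or the gripper's body presses on something with over 40 N, if the wrist force passes 120 N, or if a joint passes its speed limit or range.

## Working session

There is one attempt and no reset: what is moved stays moved. The work goes in short steps, Python scripts to look and compute and a tool call to move; the robot and the scene stay as the last step left them, time stands still between calls to the robot, and variables do not carry over. Pictures are saved under pics/ and viewed, at most 10 in all, crops included, and the job is handed in when it is done.

Besides the shell and the picture viewer there is one more tool, called after ">>>" in YAML: its name, and indented under it one key for each argument. carry_out: Moves the arm, as the interface text tells. Its arguments: {"type":"object","properties":{"commands":{"type":"array"},"grip_force":{"type":"number"}},"required":["commands"]}

```bash
ls; mkdir -p pics
python3 - <<'E'
from station import readout, vision, arm
import cv2,numpy as np
s=readout.state();print({k:np.round(v,3).tolist() for k,v in s.items()}, arm.pinch_z)
for n in("side","top"):
    c=vision.camera(n);cv2.imwrite(f"pics/{n}0.png",c["frame"]);print(n,c["fx"],c["cx"],c["cy"],np.round(c["view"],3).tolist())
E
```

```text
pics
{'clock': 0.0, 'joint_positions': [1.138, 0.207, 1.543, 0.0, 1.393, -0.151], 'joint_vel': [-0.0, -0.001, 0.001, -0.001, -0.0, 0.0], 'effort': [-0.001, -38.302, -29.16, -0.0, 0.01, -0.0], 'eef_pos': [0.16, 0.551, 0.23], 'orientation': [[-0.96, 0.279, -0.001], [0.279, 0.96, -0.002], [0.0, -0.002, -1.0]], 'wrist_force': [-0.309, -0.017, 0.139], 'moment': [-0.005, 0.03, 0.01], 'grip_force': 0.0, 'width': 0.996} 0.0187
side 403.27356003991326 258.02109846090514 194.6281618351682 [[0.83, -0.558, 0.015, -0.466], [-0.418, -0.639, -0.645, 0.308], [0.369, 0.529, -0.764, 0.99], [0.0, 0.0, 0.0, 1.0]]
top 434.35095897648597 258.96521523375196 187.2316159845741 [[0.028, -1.0, 0.004, 0.016], [-0.98, -0.028, -0.196, 0.559], [0.196, 0.002, -0.981, 1.333], [0.0, 0.0, 0.0, 1.0]]
```

View pics/top0.png

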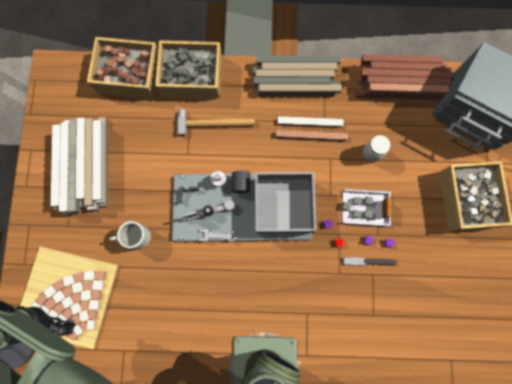

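View pics/side0.png

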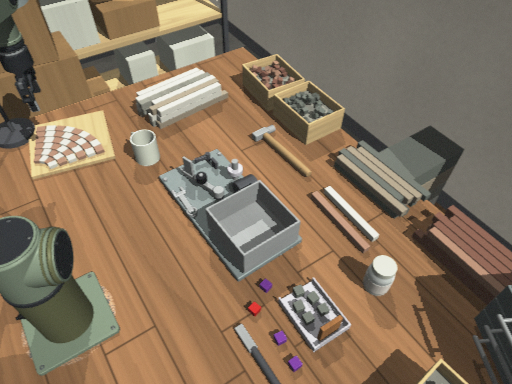

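Top view: the tumbler is at (243,207), with its tub at (285,203) and belt deck on the left. The tray is at (367,208) with grey stones. Purple and red chips lie at (327,224), (339,243), (368,240) and (389,243); these are decoys. The chisel is at (369,262), the jar at (376,148) and the mug at (133,236). The side view shows the tray at (314,312), with its wooden grip at (330,326). Next is one close crop of both views.

Run:
```python
import cv2,numpy as np
t=cv2.imread("pics/top0.png");s=cv2.imread("pics/side0.png")
def z(i,x,y,w,h,W,H): return cv2.resize(i[y:y+h,x:x+w],(W,H),interpolation=cv2.INTER_CUBIC)
a=np.hstack([z(t,165,165,80,80,400,300*80//60*3//4),z(t,330,180,80,60,400,300)])
b=np.hstack([z(s,155,145,100,75,400,300),z(s,270,270,100,75,400,300)])
cv2.imwrite("pics/crop.png",np.vstack([a,b]))
```

```text
(no output)
```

View pics/crop.png

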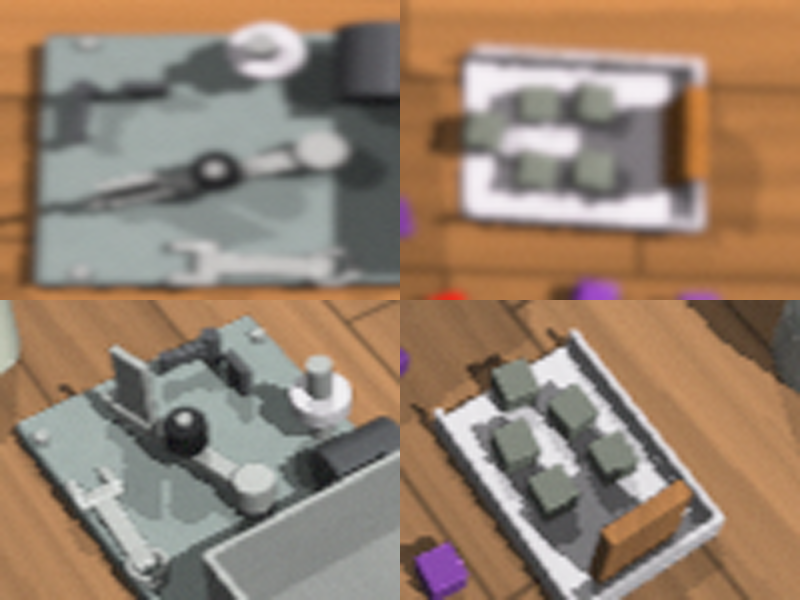

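The crop shows the tray with five grey stones, its lip on the left (+y) and the wooden grip at the right end. So this is the right tray, and the purple and red chips lie outside it. The tensioner's roller is at top px (207,210), its pivot at (229,205) and its tab near (187,214). Now I'll cast rays.

```bash
cat > h.py <<'E'
import numpy as np,cv2
from station import readout,vision,arm
def cam(n): 
    c=vision.camera(n); c["view"]=np.array(c["view"]); return c
def ray(c,u,v):
    R=c["view"][:3,:3];t=c["view"][:3,3]
    d=R.T@np.array([(u-c["cx"])/c["fx"],(v-c["cy"])/c["fy"],1.]); return -R.T@t,d
def onz(c,u,v,z):
    o,d=ray(c,u,v); return o+d*(z-o[2])/d[2]
def tri(c1,p1,c2,p2):
    o,d=ray(c1,*p1);q,e=ray(c2,*p2); A=np.c_[d,-e]; x=np.linalg.lstsq(A,q-o,rcond=None)[0]
    a=o+d*x[0];b=q+e*x[1]; return (a+b)/2,np.linalg.norm(a-b)
def proj(c,p):
    q=c["view"][:3,:3]@np.array(p)+c["view"][:3,3]; return c["fx"]*q[0]/q[2]+c["cx"],c["fy"]*q[1]/q[2]+c["cy"]
def rel(T):  # tool delta for a world shift, units 30 mm
    s=readout.state(); return np.array(s["orientation"]).T@np.array(T)/.03
E
python3 - <<'E'
from h import *
np.set_printoptions(precision=4,suppress=True)
t=cam("top");s=cam("side")
T=lambda x,y:(330+(x-400)/5-.4,180+y/5-.4)
print("cams",ray(t,0,0)[0],ray(s,0,0)[0])
# tray wall-top outer corners
for p in [(464,50),(704,58),(704,231),(464,219)]: print("tray",onz(t,*T(*p),.022))
S=lambda x,y:(270+(x-400)/4-.4,270+(y-300)/4-.4)
for n,p in dict(lipR=(576,331),backR=(722,518),lipL=(436,410)).items(): print("side",n,onz(s,*S(*p),.022))
for n,p in dict(gripnear=(597,540),gripfar=(688,484)).items(): print("sidegrip",n,onz(s,*S(*p),.068))
for p in [(690,88),(706,88),(706,182),(684,182)]: print("topgrip",onz(t,*T(*p),.068))
L=lambda x,y:(165+x/5-.4,165+y/3.75-.4)
Q=lambda x,y:(155+x/4-.4,145+(y-300)/4-.4)
print("pivot",tri(t,L(322,150),s,Q(255,478)),"roller z.069",onz(t,*L(212,168),.069),onz(s,*Q(185,415),.069))
for p in [(110,348),(150,373),(158,366),(118,343)]: print("tab top side",onz(s,*Q(*p),.105))
# tub: rim outer corners in top
for p in [(256,173),(315,173),(315,232),(256,234)]: print("tub rim",onz(t,*p,.115))
# saved gray: base plate edges
for p in [(172,174),(173,241),(315,241)]: print("plate",onz(t,*p,.02))
E
```

```text
cams [0.2868 0.0295 1.4163] [ 0.15   -0.5869  0.9614]
tray [ 0.5648 -0.2409  0.022 ]
tray [ 0.5641 -0.3979  0.022 ]
tray [ 0.4505 -0.3944  0.022 ]
tray [ 0.4538 -0.2398  0.022 ]
side lipR [ 0.5679 -0.2493  0.022 ]
side backR [ 0.5621 -0.3959  0.022 ]
side lipL [ 0.4594 -0.244   0.022 ]
sidegrip gripnear [ 0.4739 -0.3756  0.068 ]
sidegrip gripfar [ 0.5392 -0.3791  0.068 ]
topgrip [ 0.5354 -0.3744  0.068 ]
topgrip [ 0.5357 -0.3845  0.068 ]
topgrip [ 0.4759 -0.3826  0.068 ]
topgrip [ 0.4755 -0.3688  0.068 ]
pivot (array([0.5009, 0.1253, 0.0532]), np.float64(0.0024707998133112704)) roller z.069 [0.48   0.1927 0.069 ] [0.4836 0.196  0.069 ]
tab top side [0.4562 0.2559 0.105 ]
tab top side [0.469  0.2162 0.105 ]
tab top side [0.4774 0.2194 0.105 ]
tab top side [0.4637 0.2575 0.105 ]
tub rim [0.5906 0.0424 0.115 ]
tub rim [ 0.5959 -0.139   0.115 ]
tub rim [ 0.4145 -0.1396  0.115 ]
tub rim [0.4035 0.0369 0.115 ]
plate [0.6014 0.32   0.02  ]
plate [0.3821 0.302  0.02  ]
plate [ 0.395 -0.152  0.02 ]
```

The tray's grip centre is at about (0.506, -0.377) with tray x along world +y. The tub centre is at about (0.501, -0.05), and the tensioner pivot at (0.501, 0.125) with its tab near (0.467, 0.237). Moving toward the tray at a safe height, turning as I go.

>>> carry_out:
  commands: [0,0,8.2,-1.5,-0.6,-0.33,50,0,0,16.4,-3.1,-1.2,-0.67,50,0,0,24.6,-4.7,-1.7,-1,50,0,0,32.8,-6.2,-2.3,-1.33,50,0,0,41,-7.8,-2.9,-1.67,50]
  grip_force: 100

```text
clock: 0.7
eef_pos: [0.3579, 0.405, 0.2807]
orientation: [[-0.537, 0.844, -0.0], [0.844, 0.537, 0.0], [0.0, 0.0, -1.0]]
wrist_force: [0.8, 1.0, -0.4]
width: 0.589
grip_force: 0.0
```

>>> carry_out:
  commands: [0,0,8.2,-1.6,-0.3,0,50,0,0,16.4,-3.3,-0.5,0,50,0,0,24.6,-4.9,-0.8,0,50,0,0,32.8,-6.6,-1.1,0,50,0,0,41,-8.2,-1.35,0,50]

```text
clock: 1.2
eef_pos: [0.456, 0.1763, 0.2803]
orientation: [[0.148, 0.989, 0.0], [0.989, -0.148, 0.0], [0.0, 0.0, -1.0]]
wrist_force: [0.9, -0.8, 0.3]
width: 0.583
grip_force: 0.0
```

Tracking is good, so I'll continue to above the tray's grip.

>>> carry_out:
  commands: [0,0,8.2,-1.5,0.5,0,50,0,0,16.4,-3.1,1,0,50,0,0,24.6,-4.6,1.5,0,50,0,0,32.8,-6.2,2,0,50,0,0,41,-7.7,2.5,0,50]

```text
clock: 1.7
eef_pos: [0.4968, -0.0632, 0.2803]
orientation: [[0.761, 0.649, 0.0], [0.649, -0.761, 0.0], [0.0, 0.0, -1.0]]
wrist_force: [0.9, -0.0, 0.8]
width: 0.584
grip_force: 0.0
```

>>> carry_out:
  commands: [0,0,8.2,-1.1,1.3,0,50,0,0,16.4,-2.2,2.5,0,50,0,0,24.6,-3.2,3.8,0,50,0,0,32.8,-4.3,5,0,50,0,0,41,-5.4,6.3,0,50]

```text
clock: 2.2
eef_pos: [0.4973, -0.3108, 0.2802]
orientation: [[1.0, -0.01, -0.0], [-0.01, -1.0, 0.0], [-0.0, -0.0, -1.0]]
wrist_force: [0.9, 0.3, 0.5]
width: 0.585
grip_force: 0.0
```

Run:
```python
from h import *
np.set_printoptions(precision=4,suppress=True)
s=readout.state();print(s["joint_positions"],s["eef_pos"],s["orientation"])
w=cam("wrist");cv2.imwrite("pics/w1.png",w["frame"]);np.savez("w1.npz",**{k:w[k] for k in("fx","fy","cx","cy","view")})
for n,p in dict(lip=(.509,-.2425,.022),gc=(.506,-.3775,.068)).items(): print(n,proj(w,p))
```

```text
[-0.7062  0.1979  1.4508  0.0002  1.4933  0.8742] [ 0.4973 -0.3108  0.2802] [[ 1.     -0.0096 -0.0001]
 [-0.0096 -1.      0.0004]
 [-0.0001 -0.0004 -1.    ]]
lip (np.float64(204.73427811584975), np.float64(150.55572833509513))
gc (np.float64(301.1194149344529), np.float64(157.8270358784978))
```

View pics/w1.png

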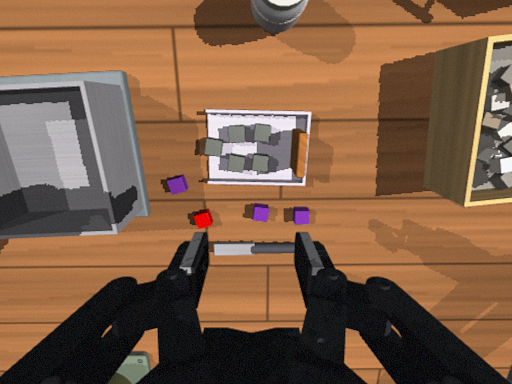

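The wrist view shows the tray spanning (206,111) to (309,186), with its grip plate at (300,154), its open lip on the left and five stones at (214–262, 133–163). Measuring from it:

Run:
```python
from h import *
np.set_printoptions(precision=4,suppress=True)
w=dict(np.load("w1.npz"));f=cv2.imread("pics/w1.png")
for p in [(207,111),(311,112),(306,186),(204,182)]: print(onz(w,*p,.022))
hsv=cv2.cvtColor(f,cv2.COLOR_BGR2HSV);m=cv2.inRange(hsv,(5,150,120),(25,255,255));m[:, :288]=0;m[:120]=0;m[180:]=0;m[:,308:]=0
c=max(cv2.findContours(m,0,2)[0],key=cv2.contourArea);print(cv2.boundingRect(c),cv2.minAreaRect(c))
x,y,a,b=cv2.boundingRect(c)
for p in [(x,y+b),(x+a,y+b),(x,y),(x+a,y)]: print("grip",onz(w,*p,.068))
v=f[100:200].astype(int).min(2)  # bright wall rows: edges of the long walls
for u in (225,250,275,295):
    r=np.where(v[:,u]>170)[0]+100; print(u,onz(w,u,r[0],.022)[:2],onz(w,u,r[-1]+1,.022)[:2])
```

```text
[ 0.5653 -0.2493  0.022 ]
[ 0.5624 -0.3969  0.022 ]
[ 0.4524 -0.3956  0.022 ]
[ 0.4604 -0.2383  0.022 ]
(296, 133, 11, 44) ((301.3895263671875, 154.4918212890625), (7.793463230133057, 43.547359466552734), 4.23639440536499)
grip [ 0.4798 -0.3718  0.068 ]
grip [ 0.4796 -0.3867  0.068 ]
grip [ 0.5384 -0.3694  0.068 ]
grip [ 0.5383 -0.3835  0.068 ]
225 [ 0.5664 -0.2749] [ 0.4569 -0.2705]
250 [ 0.5661 -0.3103] [ 0.4549 -0.309 ]
275 [ 0.5643 -0.3457] [ 0.4545 -0.3476]
295 [ 0.564  -0.3741] [ 0.4542 -0.3785]
```

Tray yaw is 1.4° off world y, and its grip is at (0.509, -0.378). Descending onto it.

>>> carry_out:
  commands: [0,0,0.9,0.2,1.1,1,50,0,0,0.9,0.41,2.24,2.2,50,0,0,0.9,0.41,2.24,3.8,50,0,0,0.9,0.41,2.24,5.4,50,0,0,0.9,0.41,2.24,6.7,50]

```text
clock: 2.75
eef_pos: [0.5086, -0.3753, 0.0759]
orientation: [[1.0, -0.019, -0.002], [-0.019, -1.0, 0.002], [-0.003, -0.002, -1.0]]
wrist_force: [0.0, -0.1, -0.3]
width: 0.584
grip_force: 0.0
```

Run:
```python
from h import *
w=cam("wrist");cv2.imwrite("pics/w2.png",w["frame"]);print(readout.state()["eef_pos"])
for y in(-.3835,-.3715):print([proj(w,(x,y,.068)) for x in(.479,.539)])
```

```text
[ 0.50474196 -0.37146626  0.06846931]
[(np.float64(263.62081510927794), np.float64(278.71154218342014)), (np.float64(263.06755439221723), np.float64(191.5499291308998))]
[(np.float64(245.23058892783092), np.float64(278.9809749424113)), (np.float64(242.49487436274703), np.float64(191.91441478772458))]
```

View pics/w2.png

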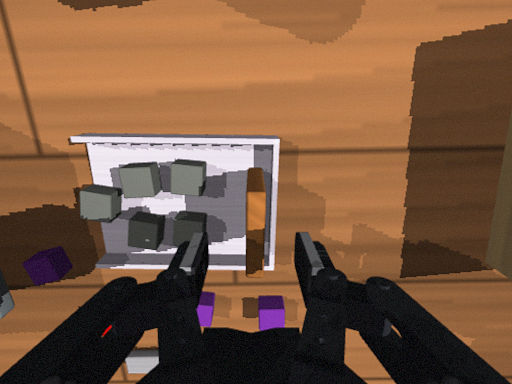

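The wrist view shows the plate at about (247–266, 168–275), between the fingers at (208) and (295). The pose reading jumped by several mm, so I'll read it again once settled.

Run:
```python
from h import *
for i in range(4):
    s=readout.state();print(s["clock"],np.round(s["eef_pos"],4),np.round(s["wrist_force"],2),np.round(s["joint_vel"],3)); w=cam("wrist")
cv2.imwrite("pics/w3.png",w["frame"]);print(np.round(s["joint_positions"],4),np.round(s["orientation"],3))
f=w["frame"];hsv=cv2.cvtColor(f,cv2.COLOR_BGR2HSV);m=cv2.inRange(hsv,(5,120,60),(25,255,255));m=m*0+cv2.rectangle(np.zeros_like(m),(243,145),(272,265),255,-1)&m
n,l,st,ce=cv2.connectedComponentsWithStats(m);print(st[1:][st[1:,4]>60],ce[1:][st[1:,4]>60])
for z in(.068,.022):
  for y in(-.3835,-.3715):print(z,[np.round(proj(w,(x,y,z)),1) for x in(.479,.539)])
```

```text
2.8 [ 0.5047 -0.3715  0.0685] [-1.78  1.3  -4.27] [ 0.006 -0.034  0.03  -0.003  0.177  0.002]
2.85 [ 0.5051 -0.3715  0.0714] [-0.43  0.68  0.07] [ 0.006 -0.076 -0.084  0.002  0.049 -0.001]
2.9 [ 0.5075 -0.3737  0.0756] [-0.15 -0.12  1.1 ] [ 0.003 -0.072 -0.086  0.001 -0.002  0.   ]
2.95 [ 0.5097 -0.3758  0.0791] [-0.29 -0.25  0.95] [ 0.001 -0.053 -0.063  0.    -0.009  0.   ]
[-0.7718  0.482   1.5116  0.      1.1497  0.8178] [[ 1.    -0.019 -0.001]
 [-0.019 -1.     0.001]
 [-0.001 -0.001 -1.   ]]
[[ 246  169   19   97 1543]] [[254.47569669 214.65392093]]
0.068 [array([262.6, 277.2]), array([262. , 191.6])]
0.068 [array([244.6, 277.5]), array([241.9, 192. ])]
0.022 [array([260.5, 242.8]), array([259.8, 172.3])]
0.022 [array([246., 243.]), array([244. , 172.6])]
```

The pose settled: the overshoot was only from the fast stop. The plate lies where predicted, within about 2 mm. Lowering and pinching.

>>> carry_out:
  commands: [0,0,0,0,0.03,0.5,50,0,0,0,0,0.03,1,50,0,0,0,0,0.03,1.35,50,0,0,0,0,0.03,1.5,50,0,0,0,0,0.03,1.5,50]

```text
clock: 3.5
eef_pos: [0.5091, -0.3764, 0.0329]
orientation: [[1.0, -0.019, -0.002], [-0.019, -1.0, 0.002], [-0.002, -0.002, -1.0]]
wrist_force: [0.2, 0.4, 0.2]
width: 0.586
grip_force: 0.0
```

>>> carry_out:
  commands: [0,0,0,0,0,0,30,0,0,0,0,0,0,10,0,0,0,0,0,0,5,0,0,0,0,0,0,5,0,0,0,0,0,0,5]
  grip_force: 100

```text
clock: 4.0
eef_pos: [0.5105, -0.3778, 0.0353]
orientation: [[1.0, -0.019, 0.001], [-0.019, -1.0, -0.001], [0.001, 0.001, -1.0]]
wrist_force: [0.7, -0.4, 2.2]
width: 0.122
grip_force: 97.9
```

Gripped. Lifting gently with a slight backward tilt, so the lip is up.

>>> carry_out:
  commands: [0,0,0,0,0,-0.15,5,1,0,0,0,0,-0.4,5,2,0,0,0,0,-0.8,5,4,0,0,0,0,-1.3,5,6,0,0,0,0,-1.8,5]

```text
clock: 4.5
eef_pos: [0.5093, -0.3765, 0.0882]
orientation: [[1.0, -0.019, 0.001], [-0.019, -0.994, 0.108], [-0.001, -0.108, -0.994]]
wrist_force: [-0.0, -0.4, -3.5]
width: 0.129
grip_force: 97.6
```

Run:
```python
from h import *
s=readout.state();print(np.round(s["orientation"],3).tolist(),s["eef_pos"],s["wrist_force"],s["width"])
c=cam("side")["frame"];w=cam("wrist")["frame"]
cv2.imwrite("pics/lift.png",np.hstack([cv2.resize(c[200:384,200:440],(400,307)),cv2.resize(w,(400,307))]))
```

```text
[[1.0, -0.019, 0.001], [-0.019, -0.994, 0.108], [-0.001, -0.108, -0.994]] [ 0.50927871 -0.37645279  0.08824748] [-0.01441354 -0.43639323 -3.48085936] 0.12937716356359671
```

View pics/lift.png

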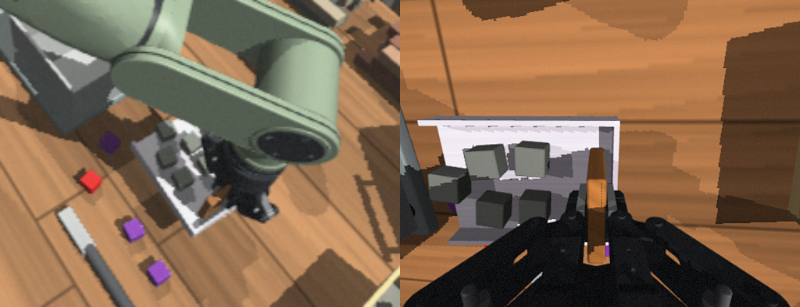

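The tray is held level with the lip up about 6°, and all five stones are still on it (wrist view 430–550, 160–210). Raising it more, then moving over the tub edge.

>>> carry_out:
  commands: [0,0,0,0,-0.05,-0.4,5,0,0,0,0,-0.1,-1,5,0,0,0,0,-0.2,-1.7,5,0,0,0,0,-0.27,-2.3,5,0,0,0,0,-0.3,-2.7,5]

```text
clock: 5.1
eef_pos: [0.51, -0.3762, 0.1709]
orientation: [[1.0, -0.019, 0.002], [-0.019, -0.994, 0.104], [0.0, -0.104, -0.995]]
wrist_force: [0.3, 0.3, -4.0]
width: 0.123
grip_force: 97.9
```

>>> carry_out:
  commands: [0,0,0,-0.03,-0.25,0.03,5,0,0,0,-0.1,-0.7,0.08,5,0,0,0,-0.15,-1.3,0.15,5,0,0,0,-0.2,-1.95,0.2,5,0,0,0,-0.25,-2.6,0.28,5]

```text
clock: 5.6
eef_pos: [0.5025, -0.2952, 0.1676]
orientation: [[1.0, -0.019, -0.001], [-0.019, -0.994, 0.108], [-0.003, -0.108, -0.994]]
wrist_force: [-0.9, 1.0, -4.4]
width: 0.122
grip_force: 97.8
```

>>> carry_out:
  commands: [0,0,0,-0.03,-0.65,0.07,5,0,0,0,-0.1,-1.3,0.14,5,0,0,0,-0.13,-1.8,0.2,5,0,0,0,-0.16,-2.15,0.23,5,0,0,0,-0.18,-2.35,0.25,5]

```text
clock: 6.1
eef_pos: [0.4998, -0.2259, 0.1696]
orientation: [[1.0, -0.018, 0.002], [-0.018, -0.994, 0.104], [-0.0, -0.104, -0.995]]
wrist_force: [-0.2, -0.2, -4.8]
width: 0.125
grip_force: 97.9
```

Run:
```python
from h import *
s=readout.state();R=np.array(s["orientation"]);p=np.array(s["eef_pos"])
print(np.round(R,3).tolist(),p,s["wrist_force"],s["width"],np.round(s["joint_positions"],3))
print("lip",p-R[:,1]*.133+R[:,2]*.029)
w=cam("wrist")["frame"];t=cam("top")["frame"]
cv2.imwrite("pics/over.png",np.hstack([cv2.resize(t[130:280,220:420],(400,300)),cv2.resize(w,(400,300))]))
from scipy.spatial.transform import Rotation as Ro
# tilts theta (lip down) with lip fixed; tool-frame rows from here
lip=p-R[:,1]*.133+R[:,2]*.029
for goal,th in(((0,0,0),12),((0,.0,0),24),((0,0,-.01),36),((0,0,-.01),48),((0,0,-.01),58)):
    Rn=R@Ro.from_rotvec([-np.radians(th),0,0]).as_matrix()
    q=lip+goal+Rn[:,1]*.133-Rn[:,2]*.029; print(th,np.round(R.T@(q-p)/.03,2),np.round(q,3))
```

```text
[[1.0, -0.018, 0.002], [-0.018, -0.994, 0.104], [-0.0, -0.104, -0.995]] [ 0.49984086 -0.22594966  0.16960561] [-0.19112601 -0.17258309 -4.75972902] 0.12490821583897042 [-0.632  0.24   1.638  0.088  1.325  0.933]
lip [ 0.50232102 -0.09067143  0.15465069]
12 [ 0.  -0.3 -0.9] [ 0.5   -0.22   0.197]
24 [-0.   -0.78 -1.72] [ 0.5   -0.208  0.223]
36 [ 0.   -1.38 -2.09] [ 0.5   -0.191  0.236]
48 [ 0.   -2.15 -2.64] [ 0.501 -0.17   0.255]
58 [ 0.   -2.87 -2.97] [ 0.501 -0.15   0.267]
```

View pics/over.png

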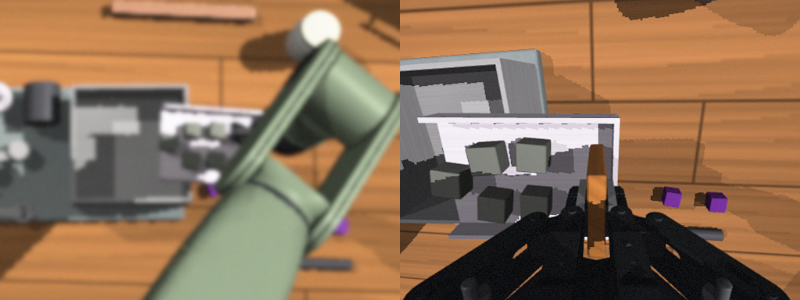

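All five stones are on the tray, and its lip is about 45 mm inside the tub wall. Starting to tip about the lip.

>>> carry_out:
  commands: [-4,0,0,0,-0.08,-0.3,5,-9,0,0,0,-0.2,-0.68,5,-14,0,0,0,-0.37,-1.05,5,-19,0,0,0,-0.57,-1.4,5,-24,0,0,0,-0.78,-1.72,5]

```text
clock: 6.7
eef_pos: [0.5006, -0.2098, 0.2245]
orientation: [[1.0, -0.021, -0.005], [-0.021, -0.95, -0.312], [0.002, 0.312, -0.95]]
wrist_force: [0.2, -0.3, -4.2]
width: 0.122
grip_force: 98.0
```

```bash
cat > tilt.py <<'E'
from h import *
from scipy.spatial.transform import Rotation as Ro
s=readout.state();R=np.array(s["orientation"]);p=np.array(s["eef_pos"])
lip=p-R[:,1]*.133+R[:,2]*.029
print("lip",lip,"tilt",np.degrees(np.arcsin(R[2,1])),s["wrist_force"],np.round(s["joint_positions"],3))
for dz,th in((-.004,6),(-.008,12),(-.012,18),(-.015,24),(-.015,30)):
    Rn=R@Ro.from_rotvec([-np.radians(th),0,0]).as_matrix()
    q=lip+[0,0,dz]+Rn[:,1]*.133-Rn[:,2]*.029; print(th,np.round(R.T@(q-p)/.03,2),np.round(q,3))
E
python3 tilt.py
```

```text
lip [ 0.50319483 -0.09254312  0.15545809] tilt 18.187057260564035 [ 0.22938103 -0.30744411 -4.24625126] [-0.386  0.098  1.714 -0.314  1.227  1.297]
6 [-0.   -0.17 -0.33] [ 0.501 -0.202  0.232]
12 [-0.   -0.38 -0.65] [ 0.501 -0.193  0.239]
18 [-0.   -0.64 -0.94] [ 0.501 -0.183  0.245]
24 [-0.   -0.93 -1.24] [ 0.501 -0.172  0.251]
30 [-0.   -1.23 -1.61] [ 0.502 -0.16   0.259]
```

>>> carry_out:
  commands: [-4,0,0,0,-0.1,-0.2,5,-8,0,0,0,-0.25,-0.43,5,-12,0,0,0,-0.38,-0.65,5,-16,0,0,0,-0.55,-0.84,5,-20,0,0,0,-0.73,-1.04,5]

```text
clock: 7.2
eef_pos: [0.5013, -0.1788, 0.247]
orientation: [[1.0, -0.018, -0.011], [-0.021, -0.787, -0.617], [0.002, 0.617, -0.787]]
wrist_force: [0.2, -0.4, -4.5]
width: 0.127
grip_force: 98.5
```

```bash
python3 tilt.py
```

```text
lip [ 0.50333146 -0.09197705  0.14209658] tilt 38.083211185403 [ 0.23202675 -0.38620072 -4.47208481] [-0.14   0.108  1.767 -0.699  1.259  1.673]
6 [-0.   -0.21 -0.35] [ 0.502 -0.167  0.251]
12 [-0.   -0.46 -0.69] [ 0.502 -0.155  0.255]
18 [-0.   -0.76 -1.01] [ 0.502 -0.142  0.257]
24 [-0.   -1.08 -1.33] [ 0.502 -0.129  0.258]
30 [-0.   -1.39 -1.69] [ 0.503 -0.115  0.261]
```

>>> carry_out:
  commands: [-4,0,0,0,-0.14,-0.24,5,-8,0,0,0,-0.3,-0.46,5,-12,0,0,0,-0.46,-0.69,5,-12,0,0,0,-0.46,-0.69,5,-12,0,0,0,-0.46,-0.69,5]

```text
clock: 7.7
eef_pos: [0.5017, -0.1551, 0.2539]
orientation: [[1.0, -0.013, -0.015], [-0.019, -0.644, -0.765], [0.0, 0.765, -0.644]]
wrist_force: [0.7, -0.8, -3.0]
width: 0.125
grip_force: 98.5
```

```bash
python3 tilt.py
python3 - <<'E'
from h import *
for i in range(8): w=cam("wrist")["frame"];t=cam("top")["frame"]
print(readout.state()["wrist_force"])
cv2.imwrite("pics/pour.png",np.hstack([cv2.resize(t[130:280,220:420],(400,300)),cv2.resize(w,(400,300))]))
E
```

```text
lip [ 0.50298165 -0.09160113  0.13350729] tilt 49.88405096753153 [ 0.69036779 -0.83680384 -3.02009114] [ 1.000e-03  1.720e-01  1.781e+00 -9.030e-01  1.343e+00  1.881e+00]
6 [-0.   -0.23 -0.37] [ 0.502 -0.142  0.256]
12 [-0.   -0.5  -0.73] [ 0.502 -0.129  0.256]
18 [-0.   -0.82 -1.06] [ 0.503 -0.115  0.256]
24 [-0.   -1.16 -1.4 ] [ 0.503 -0.101  0.254]
30 [-0.   -1.46 -1.76] [ 0.503 -0.086  0.255]
[ 0.26800845 -0.97404575 -2.38714551]
```

View pics/pour.png

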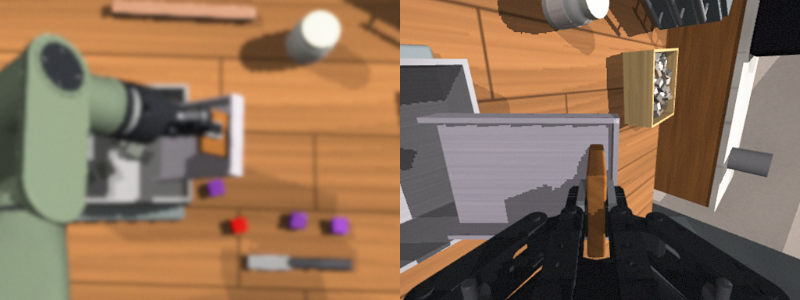

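The tray is empty: the wrist view shows bare floor, and force dropped by about 1.5–2 N. I'll check the stones in the tub once the arm is clear. Working out the return to the tray's old spot.

```bash
cat > go.py <<'E'
from h import *
from scipy.spatial.transform import Rotation as Ro
def go(*goals,yaw=-.019):
    s=readout.state();R=np.array(s["orientation"]);p=np.array(s["eef_pos"])
    print(np.round(p,4),np.round(R,3).tolist(),np.round(s["wrist_force"],1),round(s["width"]*85.4,1),np.round(s["joint_positions"],2))
    for *q,th in goals:
        B=Ro.from_euler("z",yaw)*Ro.from_euler("x",180-th,degrees=True)
        print(q,th,"turn",np.round((Ro.from_matrix(R).inv()*B).as_rotvec(degrees=True),2),"shift",np.round(R.T@(np.array(q)-p)/.03,3))
E
python3 - <<'E'
from go import go
go((.503,-.19,.26,30),(.505,-.26,.25,10),(.507,-.30,.22,0),(.51,-.379,.12,0))
E
```

```text
[ 0.5013 -0.1551  0.254 ] [[1.0, -0.012, -0.015], [-0.019, -0.643, -0.766], [-0.0, 0.766, -0.643]] [ 0.3 -1.  -2.4] 10.5 [ 0.    0.17  1.78 -0.9   1.34  1.88]
[0.503, -0.19, 0.26] 30 turn [ 2.e+01  1.e-02 -1.e-02] shift [0.08  0.9   0.763]
[0.505, -0.26, 0.25] 10 turn [ 4.e+01  1.e-02 -1.e-02] shift [0.191 2.144 2.763]
[0.507, -0.3, 0.22] 0 turn [ 5.e+01  1.e-02 -1.e-02] shift [0.283 2.234 4.426]
[0.51, -0.379, 0.12] 0 turn [ 5.e+01  1.e-02 -1.e-02] shift [0.434 1.371 8.584]
```

>>> carry_out:
  commands: [6,0,0,0.03,0.25,0.2,5,13,0,0,0.05,0.55,0.45,5,20,0,0,0.08,0.9,0.76,5,28,0,0,0.12,1.4,1.5,5,36,0,0,0.17,1.9,2.3,5]

```text
clock: 9.0
eef_pos: [0.5053, -0.245, 0.2552]
orientation: [[1.0, -0.016, -0.001], [-0.016, -0.971, -0.239], [0.003, 0.239, -0.971]]
wrist_force: [0.2, 0.3, -2.8]
width: 0.129
grip_force: 98.4
```

Run:
```python
from go import go
go((.506,-.28,.24,8),(.508,-.32,.22,0),(.51,-.372,.16,0),(.51,-.379,.09,0))
```

```text
[ 0.5053 -0.245   0.2552] [[1.0, -0.016, -0.001], [-0.016, -0.971, -0.239], [0.003, 0.239, -0.971]] [ 0.2  0.3 -2.8] 11.0 [-0.49  0.11  1.63 -0.22  1.3   1.15]
[0.506, -0.28, 0.24] 8 turn [ 5.82 -0.21  0.12] shift [0.041 1.012 0.771]
[0.508, -0.32, 0.22] 0 turn [13.82 -0.2   0.14] shift [0.127 2.146 1.736]
[0.51, -0.372, 0.16] 0 turn [13.82 -0.2   0.14] shift [0.215 3.35  4.093]
[0.51, -0.379, 0.09] 0 turn [13.82 -0.2   0.14] shift [0.212 3.019 6.414]
```

>>> carry_out:
  commands: [6,0,0,0.04,1,0.8,5,11,0,0,0.13,2.1,1.7,5,14,0,0,0.18,2.9,2.9,5,14,0,0,0.21,3.3,4,5,14,0,0,0.21,3.2,4.8,5]

```text
clock: 9.5
eef_pos: [0.5068, -0.3766, 0.1348]
orientation: [[1.0, -0.023, -0.002], [-0.023, -1.0, -0.001], [-0.002, 0.002, -1.0]]
wrist_force: [-0.1, 0.3, -2.9]
width: 0.126
grip_force: 98.5
```

>>> carry_out:
  commands: [0,0,0,0,0,0.6,5,0,0,0,0,0,1.1,5,0,0,0,0,0,1.5,5,0,0,0,0,0,1.7,5,0,0,0,0,0,1.7,5]

```text
clock: 10.0
eef_pos: [0.5083, -0.3722, 0.0852]
orientation: [[1.0, -0.019, -0.001], [-0.019, -1.0, 0.001], [-0.001, -0.001, -1.0]]
wrist_force: [0.7, 0.2, -2.9]
width: 0.123
grip_force: 98.5
```

Run:
```python
from go import go
from h import *
[cam("wrist") for i in range(5)]
go((.51,-.379,.04,0),(.51,-.379,.034,0))
```

```text
[ 0.5092 -0.3734  0.0872] [[1.0, -0.019, 0.002], [-0.019, -1.0, -0.002], [0.002, 0.002, -1.0]] [-0.4 -0.5 -2.9] 10.6 [-0.77  0.47  1.52 -0.    1.16  0.82]
[0.51, -0.379, 0.04] 0 turn [ 0.1 -0.1 -0. ] shift [0.027 0.185 1.575]
[0.51, -0.379, 0.034] 0 turn [ 0.1 -0.1 -0. ] shift [0.026 0.184 1.775]
```

>>> carry_out:
  commands: [0,0,0,0,0.1,0.4,5,0,0,0,0,0.1,0.9,5,0,0,0,0,0.1,1.3,5,0,0,0,0,0.1,1.55,5,0,0,0,0,0.1,1.62,5]

```text
clock: 10.75
eef_pos: [0.5075, -0.375, 0.0355]
orientation: [[1.0, -0.019, -0.002], [-0.019, -1.0, 0.002], [-0.002, -0.002, -1.0]]
wrist_force: [-0.3, -0.2, -2.6]
width: 0.122
grip_force: 98.7
```

>>> carry_out:
  commands: [0,0,0,0,0,0.04,5,0,0,0,0,0,0.08,5,0,0,0,0,0,0.08,5]

```text
clock: 11.05
eef_pos: [0.5088, -0.376, 0.0353]
orientation: [[1.0, -0.019, 0.001], [-0.019, -1.0, -0.001], [0.001, 0.001, -1.0]]
wrist_force: [0.3, 0.2, -2.9]
width: 0.122
grip_force: 98.6
```

Run:
```python
from go import go
go((.51,-.379,.034,0))
```

```text
[ 0.5088 -0.376   0.0353] [[1.0, -0.019, 0.001], [-0.019, -1.0, -0.001], [0.001, 0.001, -1.0]] [ 0.3  0.2 -2.9] 10.4 [-0.77  0.54  1.53  0.    1.07  0.82]
[0.51, -0.379, 0.034] 0 turn [ 0.03 -0.04 -0.01] shift [0.043 0.098 0.045]
```

>>> carry_out:
  commands: [0,0,0,0,0,0.03,5,0,0,0,0,0,0.07,5,0,0,0,0,0,0.1,5,0,0,0,0,0,0.1,5,0,0,0,0,0,0.1,5]

```text
clock: 11.55
eef_pos: [0.5092, -0.3763, 0.0353]
orientation: [[1.0, -0.019, 0.001], [-0.019, -1.0, -0.001], [0.001, 0.001, -1.0]]
wrist_force: [-4.4, 3.6, 13.0]
width: 0.121
grip_force: 100.8
```

Contact: 13 N upward. Easing off a little and releasing.

>>> carry_out:
  commands: [0,0,0,0,0,-0.06,5,0,0,0,0,0,-0.06,5,0,0,0,0,0,-0.06,25,0,0,0,0,0,-0.06,45,0,0,0,0,0,-0.06,45]

```text
clock: 12.05
eef_pos: [0.5084, -0.3757, 0.0332]
orientation: [[1.0, -0.019, -0.0], [-0.019, -1.0, 0.0], [-0.0, -0.0, -1.0]]
wrist_force: [0.1, 0.0, 0.1]
width: 0.527
grip_force: 0.0
```

>>> carry_out:
  commands: [0,0,0,0,0,0,45,0,0,0,0,0,-0.3,45,0,0,0,0,0,-1,45,0,0,0,0,0,-2.2,45,0,0,0,0,0,-3.6,45]

```text
clock: 12.55
eef_pos: [0.5074, -0.3748, 0.1415]
orientation: [[1.0, -0.019, -0.003], [-0.019, -1.0, 0.003], [-0.003, -0.003, -1.0]]
wrist_force: [0.5, -1.2, 0.0]
width: 0.526
grip_force: 0.0
```

>>> carry_out:
  commands: [0,0,0,0,-1,-1.3,45,0,0,0,0,-2.4,-2.7,20,0,0,0,0,-4,-4,0,0,0,0,0,-5.6,-4.3,0,0,0,0,0,-7.2,-4.3,0]

```text
clock: 13.05
eef_pos: [0.5137, -0.1747, 0.2736]
orientation: [[1.0, -0.021, 0.007], [-0.021, -1.0, -0.003], [0.007, 0.003, -1.0]]
wrist_force: [0.7, 1.2, 0.3]
width: 0.002
grip_force: 0.0
```

Run:
```python
from go import go
from h import *
[cam("wrist") for i in range(4)]
w=cam("wrist")["frame"];s=cam("side")["frame"]
go((.41,.237,.28,0))
cv2.imwrite("pics/after.png",np.hstack([cv2.resize(s[140:384,120:400],(400,349)),cv2.resize(w,(400,349))]))
```

```text
[ 0.5122 -0.1759  0.2692] [[1.0, -0.02, -0.0], [-0.02, -1.0, -0.001], [-0.0, 0.001, -1.0]] [-0.4 -0.2  0.1] 0.1 [-0.49  0.11  1.58 -0.    1.46  1.1 ]
[0.41, 0.237, 0.28] 0 turn [ 0.03  0.01 -0.05] shift [ -3.678 -13.694  -0.367]
```

View pics/after.png

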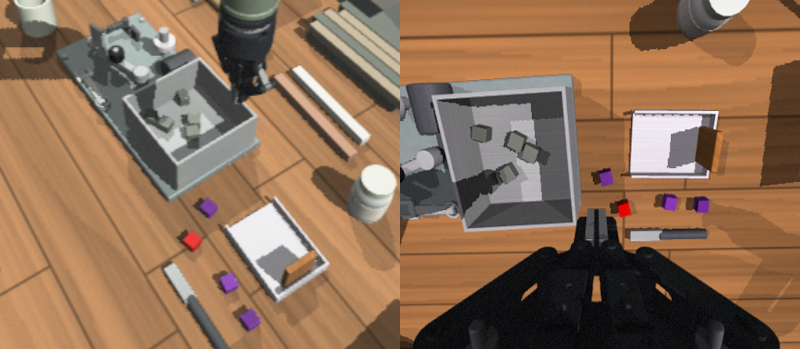

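The tray is flat at its place and empty, and nothing lies outside the tub. In the wrist view, stones show at (482,133), (517,142), (535,152) and (505,173), and a dark one probably sits in shadow near (485,180). Moving to the robot side of the tensioner tab, fingers shut.

>>> carry_out:
  commands: [0,0,-1,-0.2,-0.8,0.05,0,0,0,-3,-0.5,-2,0.1,0,0,0,-5,-0.9,-3.4,0.2,0,0,0,-7,-1.3,-4.9,0.3,0,0,0,-9,-1.7,-6.4,0.4,0]

```text
clock: 13.85
eef_pos: [0.4647, 0.0175, 0.2566]
orientation: [[0.991, 0.135, -0.001], [0.135, -0.991, -0.0], [-0.001, -0.0, -1.0]]
wrist_force: [0.6, 0.1, -0.1]
width: 0.002
grip_force: 0.0
```

Run:
```python
from go import go
import numpy as np
go((.4225,.2266,.25,0),(.4225,.2266,.07,0),yaw=np.radians(17))
```

```text
[0.4647 0.0175 0.2566] [[0.991, 0.135, -0.001], [0.135, -0.991, -0.0], [-0.001, -0.0, -1.0]] [ 0.6  0.1 -0.1] 0.2 [-0.15 -0.05  1.77 -0.    1.43  1.29]
[0.4225, 0.2266, 0.25] 0 turn [-0.01  0.05 -9.25] shift [-0.454 -7.095  0.222]
[0.4225, 0.2266, 0.07] 0 turn [-0.01  0.05 -9.25] shift [-0.449 -7.094  6.222]
```

>>> carry_out:
  commands: [0,0,-2,-0.1,-1.6,0.05,0,0,0,-4,-0.2,-3.2,0.1,0,0,0,-6,-0.3,-4.8,0.15,0,0,0,-8,-0.4,-6.3,0.2,0,0,0,-9.2,-0.45,-7.1,0.22,0]

```text
clock: 14.35
eef_pos: [0.4221, 0.2285, 0.25]
orientation: [[0.955, 0.295, -0.001], [0.295, -0.955, 0.0], [-0.001, -0.001, -1.0]]
wrist_force: [0.9, -1.1, 0.3]
width: -0.0
grip_force: 0.0
```

```bash
cat > tens.py <<'E'
from h import *
from scipy.spatial.transform import Rotation as Ro
P=np.array([.501,.1253])
def rows(a0,ths,off=-.015,z=.07):
    s=readout.state();R=np.array(s["orientation"]);p=np.array(s["eef_pos"]);print(np.round(p,4),np.round(s["wrist_force"],1),np.round(R[:2,0],3))
    for o,th in ths:
        a=np.radians(a0)-th;c,n=np.cos(a),np.sin(a)
        q=np.r_[P+np.array([[c,-n],[n,c]])@[off+o,.12],z]
        B=Ro.from_euler("z",a)*Ro.from_euler("x",180,degrees=True)
        print(o,th,"turn z",np.round((Ro.from_matrix(R).inv()*B).as_rotvec(degrees=True),1),"shift",np.round(R.T@(q-p)/.03,2),np.round(q,3))
E
python3 - <<'E'
from h import *
[cam("wrist") for i in range(3)]
w=cam("wrist");t=cam("top");s=cam("side");np.savez("w4.npz",**{k:w[k] for k in("fx","fy","cx","cy","view")})
f=w["frame"];cv2.imwrite("pics/last.png",np.hstack([cv2.resize(f,(400,300)),cv2.resize(s["frame"][130:280,140:340],(400,300))]))
cv2.imwrite("pics/w4.png",f)
for n,p in dict(tabtop=(.4626,.236,.105),piv=(.501,.1253,.0532),roll=(.482,.1945,.069)).items():print(n,np.round(proj(w,p),1))
from tens import rows
rows(17,((-.03,0),))
E
```

```text
tabtop [253.  140.6]
piv [348.1 131.3]
roll [291.6 130.8]
[0.4231 0.2254 0.2504] [-0.4 -0.4  0.4] [0.957 0.291]
-0.03 0 turn z [ 0.   0.  -0.1] shift [ 0.01 -0.05  6.01] [0.423 0.227 0.07 ]
```

View pics/last.png

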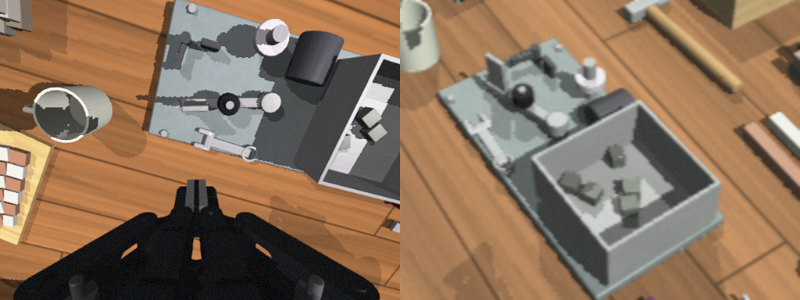

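The side view shows all five stones in the tub, at (617,155), (570,180), (590,190), (630,187) and (630,202). In the wrist view, the roller (229,103), pivot (270,103) and tab (195,104) match my estimates to within about 2 mm. Descending in front of the tab.

>>> carry_out:
  commands: [0,0,0,0,0,1.2,0,0,0,0,0,0,2.7,0,0,0,0,0,0,4.2,0,0,0,0,0,0,5.4,0,0,0,0,0,0,5.9,0]

```text
clock: 15.15
eef_pos: [0.4199, 0.2241, 0.0697]
orientation: [[0.957, 0.291, -0.007], [0.291, -0.957, -0.003], [-0.007, 0.0, -1.0]]
wrist_force: [-0.0, -0.7, 0.4]
width: 0.005
grip_force: 0.0
```

>>> carry_out:
  commands: [0,0,0,0,0,0.03,0,0,0,0,0,0,0.07,0,0,0,0,0,0,0.07,0]

```text
clock: 15.45
eef_pos: [0.4241, 0.2267, 0.073]
orientation: [[0.956, 0.293, 0.003], [0.293, -0.956, 0.001], [0.003, 0.0, -1.0]]
wrist_force: [-0.8, 0.1, -0.5]
width: -0.005
grip_force: 0.0
```

Run:
```python
from tens import rows
rows(17,((-.03,0),(-.015,0),(0,0),(0,.1),(0,.2),(0,.3),(0,.4),(0,.5),(0,.55)))
```

```text
[0.4241 0.2267 0.073 ] [-0.8  0.1 -0.5] [0.956 0.293]
-0.03 0 turn z [ 0.  -0.2  0. ] shift [-0.04 -0.02  0.1 ] [0.423 0.227 0.07 ]
-0.015 0 turn z [ 0.  -0.2  0. ] shift [ 0.46 -0.02  0.1 ] [0.437 0.231 0.07 ]
0 0 turn z [ 0.  -0.2  0. ] shift [ 0.96 -0.02  0.1 ] [0.452 0.236 0.07 ]
0 0.1 turn z [-0.  -0.2  5.7] shift [ 1.37 -0.05  0.1 ] [0.463 0.24  0.07 ]
0 0.2 turn z [-0.  -0.2 11.5] shift [ 1.77 -0.04  0.1 ] [0.474 0.243 0.07 ]
0 0.3 turn z [-0.  -0.2 17.2] shift [2.17 0.01 0.11] [0.486 0.245 0.07 ]
0 0.4 turn z [-0.  -0.2 22.9] shift [2.56 0.1  0.11] [0.498 0.246 0.07 ]
0 0.5 turn z [-0.  -0.2 28.7] shift [2.94 0.23 0.11] [0.511 0.246 0.07 ]
0 0.55 turn z [-0.  -0.2 31.5] shift [3.13 0.31 0.11] [0.517 0.245 0.07 ]
```

Approaching to light contact.

>>> carry_out:
  commands: [0,0,0,0.2,0,0.03,0,0,0,0,0.5,0,0.05,0,0,0,0,0.75,0,0.05,0,0,0,0,0.95,0,0.05,0,0,0,0,1,0,0.05,0]

```text
clock: 15.95
eef_pos: [0.4503, 0.2357, 0.0699]
orientation: [[0.956, 0.294, -0.003], [0.294, -0.956, -0.001], [-0.003, -0.0, -1.0]]
wrist_force: [-5.3, -1.8, 3.4]
width: -0.002
grip_force: 2.8
```

>>> carry_out:
  commands: [0,0,0,0.05,0,0,0,0,0,0,0.1,0,0,0,0,0,0,0.1,0,0,0]

```text
clock: 16.25
eef_pos: [0.4519, 0.2362, 0.0694]
orientation: [[0.956, 0.294, -0.005], [0.294, -0.956, -0.002], [-0.005, 0.0, -1.0]]
wrist_force: [-5.8, -1.8, 3.7]
width: -0.004
grip_force: 3.0
```

Run:
```python
from tens import rows
rows(17,((0,0),(0,.1),(0,.2),(0,.3),(0,.4),(0,.5),(0,.55)))
```

```text
[0.4519 0.2362 0.0694] [-5.8 -1.8  3.7] [0.956 0.294]
0 0 turn z [0.  0.3 0.1] shift [-0.02  0.01 -0.02] [0.452 0.236 0.07 ]
0 0.1 turn z [0.  0.3 5.8] shift [ 0.39 -0.01 -0.02] [0.463 0.24  0.07 ]
0 0.2 turn z [ 0.   0.3 11.6] shift [ 0.79 -0.   -0.02] [0.474 0.243 0.07 ]
0 0.3 turn z [ 0.   0.3 17.3] shift [ 1.19  0.05 -0.03] [0.486 0.245 0.07 ]
0 0.4 turn z [ 0.1  0.3 23. ] shift [ 1.58  0.14 -0.03] [0.498 0.246 0.07 ]
0 0.5 turn z [ 0.1  0.3 28.8] shift [ 1.96  0.27 -0.03] [0.511 0.246 0.07 ]
0 0.55 turn z [ 0.1  0.3 31.6] shift [ 2.15  0.35 -0.03] [0.517 0.245 0.07 ]
```

Contact is at the predicted place, about 6 N. Pushing along the arc.

>>> carry_out:
  commands: [0,0,3.5,0.24,0,0,0,0,0,7,0.48,0,0,0,0,0,10.3,0.71,0,0,0,0,0,13.8,0.95,0.02,0,0,0,0,17.2,1.19,0.05,0,0]

```text
clock: 16.75
eef_pos: [0.4848, 0.2453, 0.069]
orientation: [[1.0, -0.004, -0.009], [-0.004, -1.0, -0.002], [-0.009, 0.002, -1.0]]
wrist_force: [-10.8, -1.7, 6.4]
width: -0.003
grip_force: 5.0
```

Run:
```python
from tens import rows
rows(17,((0,.3),(0,.36),(0,.42),(0,.48),(0,.54)))
```

```text
[0.4848 0.2453 0.069 ] [-10.8  -1.7   6.4] [ 1.    -0.004]
0 0.3 turn z [ 0.1  0.5 -0. ] shift [ 0.05 -0.   -0.03] [0.486 0.245 0.07 ]
0 0.36 turn z [0.1 0.5 3.4] shift [ 0.29 -0.02 -0.04] [0.494 0.246 0.07 ]
0 0.42 turn z [0.2 0.5 6.9] shift [ 0.54 -0.03 -0.04] [0.501 0.246 0.07 ]
0 0.48 turn z [ 0.2  0.5 10.3] shift [ 0.78 -0.03 -0.04] [0.508 0.246 0.07 ]
0 0.54 turn z [ 0.2  0.5 13.7] shift [ 1.02 -0.01 -0.04] [0.515 0.245 0.07 ]
```

>>> carry_out:
  commands: [0,0,3,0.2,-0.01,0,0,0,0,6,0.42,-0.02,0,0,0,0,9,0.65,-0.03,0,0,0,0,12,0.86,-0.02,0,0,0,0,14,1.02,-0.01,0,0]

```text
clock: 17.25
eef_pos: [0.5138, 0.2455, 0.0686]
orientation: [[0.969, -0.245, -0.013], [-0.245, -0.97, -0.002], [-0.012, 0.005, -1.0]]
wrist_force: [-13.3, -1.6, 7.3]
width: 0.002
grip_force: 6.6
```

>>> carry_out:
  commands: [0,0,0,0,0,0,0,0,0,0,0,0,0,0,0,0,0,0,0,0,0]

```text
clock: 17.55
eef_pos: [0.5133, 0.2456, 0.0685]
orientation: [[0.97, -0.243, -0.013], [-0.243, -0.97, -0.002], [-0.012, 0.005, -1.0]]
wrist_force: [-13.6, -0.8, 8.2]
width: -0.004
grip_force: 6.4
```

Run:
```python
from tens import *
rows(17,((0,.5),(0,.55)))
w=cam("wrist");s=cam("side");cv2.imwrite("pics/fin_s.png",s["frame"]);cv2.imwrite("pics/fin_w.png",w["frame"])
# black roller: darkest blob near the expected place, for several angles
for th in(0,.4,.45,.5,.55,.6):
    a=np.radians(17)-th; p=np.r_[P+.068*np.array([-np.sin(a),np.cos(a)]),.06]
    print(th,np.round(proj(s,p),1),np.round(proj(w,p),1))
d0=cv2.imread("pics/side0.png").max(2);d=s["frame"].max(2)
for im in(d0,d):
    m=np.zeros_like(im);m[225:275,185:225]=(im[225:275,185:225]<45)
    n,l,st,ce=cv2.connectedComponentsWithStats(m);print([(st[i].tolist(),np.round(ce[i],1).tolist()) for i in range(1,n) if st[i,4]>8])
```

```text
[0.5133 0.2456 0.0685] [-13.6  -0.8   8.2] [ 0.97  -0.243]
0 0.5 turn z [ 0.3  0.7 -2.4] shift [-0.09  0.02 -0.05] [0.511 0.246 0.07 ]
0 0.55 turn z [0.3 0.7 0.4] shift [ 0.11 -0.01 -0.05] [0.517 0.245 0.07 ]
0 [201.3 176.9] [346.  262.3]
0.4 [208.7 172.8] [335.9 226.6]
0.45 [209.7 172.5] [335.8 221.6]
0.5 [210.8 172.1] [336.  216.5]
0.55 [211.8 171.9] [336.4 211.3]
0.6 [212.9 171.6] [337.2 206. ]
[]
[]
```

By kinematics the angle is about 0.52. Checking the roller's position numerically in the wrist and side images.

Run:
```python
import cv2,numpy as np
from h import *
for n,(u,v,r,b) in {"fin_w":(336,216,35,30),"w4":(292,131,25,25),"fin_s":(211,172,22,20),"side0":(201,177,22,20)}.items():
    f=cv2.imread(f"pics/{n}.png").max(2);m=np.zeros_like(f);m[v-b:v+b,u-r:u+r]=f[v-b:v+b,u-r:u+r]<50
    k,l,st,ce=cv2.connectedComponentsWithStats(m);print(n,[(st[i].tolist(),np.round(ce[i],1).tolist()) for i in range(1,k) if st[i,4]>25])
s=readout.state();print(s["clock"],s["wrist_force"],s["eef_pos"])
```

```text
fin_w [([303, 186, 64, 58, 2345], [332.6, 212.1])]
w4 [([278, 119, 27, 29, 468], [290.5, 132.7])]
fin_s [([198, 152, 11, 9, 45], [202.6, 155.2]), ([206, 168, 11, 11, 57], [210.8, 174.5])]
side0 [([196, 175, 10, 10, 61], [200.4, 179.9])]
17.65 [-12.44205826  -1.34743006   7.29164404] [0.51328094 0.24567921 0.06856725]
```

The side-view roller moved (+10.4, -5.4) px, which gives about 0.53 rad. That is past the click at 0.45 and short of the stop at 0.62, and the push is holding steady at 12–13 N. Handing in.

```bash
python3 -c "
from station import arm
print(arm.finish_job())"
```

```text
the job is handed in; nothing more can be done
None
```

I handed in the job at about 18 s: all five stones are in the tub, the empty tray is flat on the bench and released, and the tensioner is held at about 0.53 rad (estimated from arm pose and camera), past its click.

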